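Camshaft bearing caps back on their own towers

TASK

The camshaft is lying in its four bearing towers on the cylinder head, and the four washed bearing caps stand in a row on the wooden board. Put every cap back over the shaft on its own tower, the one with the same footprint as the cap: lower it gently, without dropping it, so that it straddles the shaft and sits flat and square on the tower, in line with it (either way round). Leave all four in place for bolting down.

Things in the scene. Friction and masses are not known exactly. Their poses are not given: they have to be found in the camera images.
- cap_narrow: loose bearing cap, pale aluminium block 46 mm long (own x, across the shaft), 20 wide (own y, along the shaft), 25 high at the ends (29 at the crown), about 60 g, with a half-round bore of radius 12 through its underside along own y. At the start it straddles the board's rod, feet on the plank. Origin: centre of its underside, z up. Grip across the 46 mm: its ends are flat and full height
- cap_medium: loose bearing cap, pale aluminium block 52 mm long (own x, across the shaft), 28 wide (own y, along the shaft), 25 high at the ends (29 at the crown), about 90 g, with a half-round bore of radius 12 through its underside along own y. At the start it straddles the board's rod, feet on the plank. Origin: centre of its underside, z up. Grip across the 52 mm: its ends are flat and full height
- cap_wide: loose bearing cap, pale aluminium block 58 mm long (own x, across the shaft), 36 wide (own y, along the shaft), 25 high at the ends (29 at the crown), about 130 g, with a half-round bore of radius 12 through its underside along own y. At the start it straddles the board's rod, feet on the plank. Origin: centre of its underside, z up. Grip across the 58 mm: its ends are flat and full height
- cap_widest: loose bearing cap, pale aluminium block 64 mm long (own x, across the shaft), 44 wide (own y, along the shaft), 25 high at the ends (29 at the crown), about 180 g, with a half-round bore of radius 12 through its underside along own y. At the start it straddles the board's rod, feet on the plank. Origin: centre of its underside, z up. Grip across the 64 mm: its ends are flat and full height
- tower_narrow: fixed bearing tower, pale aluminium, 46 mm (own x, across the shaft) by 20 (own y, along it); takes the cap of that footprint. Origin: centre of its flat top, on the shaft's axis, 68 mm above the counter; the seated cap's origin lies here too, either way round. The journal (radius 8.5) rises 8.5 above the top; a seated cap has 3.5 mm of play to each side
- tower_medium: fixed bearing tower, pale aluminium, 52 mm (own x, across the shaft) by 28 (own y, along it); takes the cap of that footprint. Origin: centre of its flat top, on the shaft's axis, 68 mm above the counter; the seated cap's origin lies here too, either way round. The journal (radius 8.5) rises 8.5 above the top; a seated cap has 3.5 mm of play to each side
- tower_wide: fixed bearing tower, pale aluminium, 58 mm (own x, across the shaft) by 36 (own y, along it); takes the cap of that footprint. Origin: centre of its flat top, on the shaft's axis, 68 mm above the counter; the seated cap's origin lies here too, either way round. The journal (radius 8.5) rises 8.5 above the top; a seated cap has 3.5 mm of play to each side
- tower_widest: fixed bearing tower, pale aluminium, 64 mm (own x, across the shaft) by 44 (own y, along it); takes the cap of that footprint. Origin: centre of its flat top, on the shaft's axis, 68 mm above the counter; the seated cap's origin lies here too, either way round. The journal (radius 8.5) rises 8.5 above the top; a seated cap has 3.5 mm of play to each side
- head: dark grey cylinder head, fixed, 304 mm long (own y), 108 deep, deck 42 above the counter; camshaft along own y in four towers 72 apart, in any order; a cam lobe (12 wide, reaching up to 15 from the axis) midway between towers; dark belt pulley, diameter 66, at the +y end, top 101 above the counter. Origin: centre of its underside
- cap_board: wooden plank, fixed, 350 mm long (own y), 78 wide, 20 thick, with a steel rod of radius 8 half sunk along its middle; the caps straddle it in a row about 72 apart, in any order; nails on the rod's line between them, 22 above the plank; a valve spring (46 high) stands at its +y end. Origin: centre of its underside
There are look-alikes about, which are no part of the job. Leave any orange or turquoise look-alike of the cap_widest alone.

How it is judged:
By the outcome, as a careful person would: the job done as asked, in the order asked, and still so for the second after the job is handed in, with the robot touching nothing.
It also fails if it takes over 96 s, if anything falls off the work surface, if the arm or the gripper's body presses on something with over 40 N, if the wrist force passes 120 N, or if a joint passes its speed limit or range.

ROBOT

A 7-joint arm with a two-finger parallel gripper is mounted at the origin on a cart in front of the work surface, level with it; the furniture and walls round the work are solid. World frame = base frame: x ahead of the robot, y to its left, z up, the work surface at z = 0. Lengths are in m, angles in rad, forces in N, time in s.
With the tool pointing down it reaches from about 0.35 to 0.9 m from the base axis. Payload 8.1 kg.
Tool frame: the origin (TCP) lies at the centre of the arm's flange, where the gripper is bolted on; the fingertips stand 178 mm ahead of it and the grasp point (between the pads) lies 159 mm ahead of it; x points along the fingers, z is the direction in which the jaws open and shut, and the axes are right-handed (so a half turn about x gives the same grasp; the last joint's range is limited). The gripper opens to 92 mm and grips with 3 to 60 N. Pads are 19 mm wide; open, the fingers measure 130 mm over their backs; the gripper's body (75 mm by 190 mm) begins 47 mm behind the grasp point.
Start: joints at [-1.382, 0.434, 0.025, 1.573, -0.012, 1.134, -0.075], TCP at [0.18, 0.599, 0.405] pointing down, gripper open.
Joint ranges: [-2.62, 2.62], [-0.44, 2.09], [-1.27, 1.32], [0.08, 2.57], [-1.32, 4.46], [0.12, 2], [-2.74, 2.74]. Speed limits (rad/s): [2.22, 2.22, 3.01, 3.01, 3.14, 3.14, 3.14].

INTERFACE

Orientations are given as a rotation vector (axis times angle).
In Python, from cell import arm, get_image, search_frame, pinpoint gives the robot as it stands.
- The arm moves only by the tool arm_command, never from a script. Its argument "motion" is a list of rows, each a list of 7 numbers: the finger opening in mm, from 0 to 91.8, then the shift along the tool's x, y, z in mm, then the turn, a rotation vector about the tool's x, y, z in degrees. In form: [[fingers, x, y, z, ax, ay, az], ...]. A call has 1 to 5 rows; each row shifts and turns the commanded pose from where the row before left it, along the tool's axes as they then stand; what a row does not reach is not made up. A row lasts 1/8 s, in which the tool goes at most 62.5 mm and 10.7 degrees, less where a joint would pass 70% of its speed; a pose out of reach is approached as far as the arm can. A call with a gripper value outside its range is refused whole. The fingers move at their own pace and stop on an object; "newtons" is the grip in N (left out, the last holds). Time passes only in rows, so rows that do not move let the fingers close. It gives the time, the measured TCP pose, the force and the opening at its end, in the units of the state.
- arm.observe(): the state, without advancing time (a new reading comes with each control period).
- get_image(name): name is "side" or "top" or "wrist"; returns a dict with "frame" (400x640x3 uint8, red, green, blue), "range_z" (400x640 float32, m along the optical axis (not along the pixel's ray), 0 where there is no reading), "K" (3x3 intrinsics, pixels), "origin" and "rotation" of the camera in the world; the wrist camera has in their place "tool_from_camera" (4x4, takes a point from camera to tool coordinates, whose origin is the TCP and whose axes are the tool frame's). Camera axes: x right, y down, z forward; pixel columns grow to the right and rows downward; lengths in m; the calibration is good to about 2 mm. A picture is of the moment at which its call begins: read the wrist's pose just before it.
- arm.sign_off(): hands the job in, once; it reports no verdict.
Trained networks look in the newest picture that a camera, given by its name, has taken for a name from the list of things; names that differ only in an ending like _2 or _b are one class to them, and where a whole thing is asked for, a point or a joint stands for the part that bears it (a point fixed in the world has none). Each returns a list of dicts, best first, with "p" (0 to 1); they miss things now and then, are a little off and sometimes report something else, mostly with a low value. They report only what shows in the picture. A call takes as long as a camera call. They do not tell look-alikes from the thing itself.
- search_frame(camera, target): "point" ([x, y, z] in m, in world coordinates, good to about 4 mm: the middle of the surface that is visible of it).
- pinpoint(camera, target): "point" ([x, y, z] in m, in world coordinates, good to about 4 mm: a listed point, or the origin of a listed thing).
The state is a dict: "clock": time; "joints": joint angles; "dq": joint speeds; "joint_efforts": joint torques, N m; "position": TCP position; "ee_rot": TCP orientation; "force": force on the tool from outside, world axes, zero at the start; "ft_torque": the same for the moment, N m; "width": opening from 0.0 (shut) to 1.0 (fully open).
Only numpy, scipy, OpenCV 4.12 (cv2) and the standard library are available. Lean on these libraries where they do the work, as an engineer would, in place of code of your own. Each camera call takes 0.05 s, during which the arm holds its last target. There are 200 camera calls.

## Working session

There is one attempt and no reset: what is moved stays moved. The work goes in short steps, Python scripts to look and compute and a tool call to move; the robot and the scene stay as the last step left them, time stands still between calls to the robot, and variables do not carry over. Pictures are saved under pics/ and viewed, about 12 in all and at most 16, crops included, and the job is handed in when it is done.

Besides the shell and the picture viewer there is one more tool, called after ">>>" as a command line: name --pt "numbers of a row" for each row, then --argument value for the rest. arm_command: Moves the arm, as the interface text tells. Its arguments: {"type":"object","properties":{"motion":{"type":"array"},"newtons":{"type":"number"}},"required":["motion"]}

```bash
ls; mkdir -p pics
cat > h.py <<'E'
import numpy as np, cv2
from scipy.spatial.transform import Rotation as R
from cell import arm, get_image, search_frame, pinpoint
def save(im,name,crop=None,s=1):
    f=im["frame"][:,:,::-1]
    if crop: f=f[crop[1]:crop[3],crop[0]:crop[2]]
    cv2.imwrite("pics/"+name,cv2.resize(f,None,fx=s,fy=s,interpolation=cv2.INTER_CUBIC))
def cloud(im,st=None):
    v,u=np.mgrid[0:400,0:640]; z=im["range_z"]; K=im["K"]
    c=np.stack([(u-K[0,2])/K[0,0]*z,(v-K[1,2])/K[1,1]*z,z],-1)
    if "origin" in im: return c@np.array(im["rotation"]).T+im["origin"]
    T=im["tool_from_camera"]; t=c@T[:3,:3].T+T[:3,3]
    return t@R.from_rotvec(st["ee_rot"]).as_matrix().T+st["position"]
E
python3 - <<'E'
from h import *
s=arm.observe();print(s)
print(R.from_rotvec(s["ee_rot"]).as_matrix().round(3))
ims={}
for c in("top","side"):
    im=get_image(c);save(im,c+"0.png");ims[c]=im
    print(c,im["origin"],np.array(im["rotation"]).round(2).tolist())
    np.savez(c+"0.npz",**im)
    for n in["narrow","medium","wide","widest"]:
        for p in("cap_","tower_"):
            print(c,p+n,[(np.round(d["point"],3).tolist(),round(d["p"],2)) for d in pinpoint(c,p+n)][:4])
    for n in("head","cap_board"): print(c,n,[(np.round(d["point"],3).tolist(),round(d["p"],2)) for d in pinpoint(c,n)][:3])
E
```

```text
pics
{'clock': 0.0, 'joints': array([-1.3815943 ,  0.4351995 ,  0.02496743,  1.57412512, -0.01158584,
        1.13400713, -0.07508733]), 'dq': array([-0.00033786,  0.00131741, -0.00137068,  0.00111014,  0.00079964,
        0.00055473, -0.00126897]), 'joint_efforts': array([ 1.08860909e-04, -6.67864394e+01,  9.85373519e-01, -3.14445877e+01,
       -6.03921711e-02,  4.33522963e-02,  1.81275191e-04]), 'position': array([0.17975941, 0.59833244, 0.40394844]), 'ee_rot': array([-0.99263059,  1.33445661,  0.99085095]), 'force': array([0.71139209, 0.50223946, 0.2772627 ]), 'ft_torque': array([-0.01127842, -0.00683382, -0.01026121]), 'width': 1.001458007016432}
[[-0.    -0.958  0.288]
 [-0.002  0.288  0.958]
 [-1.    -0.    -0.002]]
top [0.23934867 0.03845213 1.18235967] [-1.99, 2.2, -0.27]
top cap_narrow [([0.652, 0.141, 0.022], 0.6), ([0.449, -0.095, 0.067], 0.45), ([0.457, -0.018, 0.069], 0.23)]
top tower_narrow [([0.677, -0.079, 0.016], 0.7), ([0.465, 0.057, 0.064], 0.55), ([0.666, 0.031, 0.002], 0.29)]
top cap_medium [([0.657, 0.072, 0.013], 0.76)]
top tower_medium [([0.461, -0.02, 0.069]
[... 341 characters left out ...]
_board [([0.666, 0.032, -0.0], 0.6)]
side [-0.11506454 -0.88072316  0.58462378] [-1.94, 0.61, -0.37]
side cap_narrow [([0.653, 0.141, 0.022], 0.73), ([0.654, 0.068, 0.019], 0.64)]
side tower_narrow [([0.468, 0.053, 0.067], 0.5), ([0.675, -0.084, 0.019], 0.18)]
side cap_medium [([0.654, 0.07, 0.024], 0.64)]
side tower_medium [([0.462, -0.018, 0.067], 0.49), ([0.438, -0.16, 0.073], 0.42)]
side cap_wide [([0.665, -0.005, 0.022], 0.65)]
side tower_wide [([0.447, -0.091, 0.07], 0.76)]
side cap_widest [([0.674, -0.085, 0.017], 0.86), ([0.32, 0.225, 0.0], 0.83)]
side tower_widest [([0.438, -0.16, 0.07], 0.71)]
side head [([0.453, -0.054, -0.0], 0.71)]
side cap_board [([0.663, 0.028, -0.002], 0.82)]
```

```bash
sed -i 's/c@np.array(im\["rotation"\]).T/c@R.from_rotvec(im["rotation"]).as_matrix().T/' h.py
```

```text
(no output)
```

View pics/top0.png

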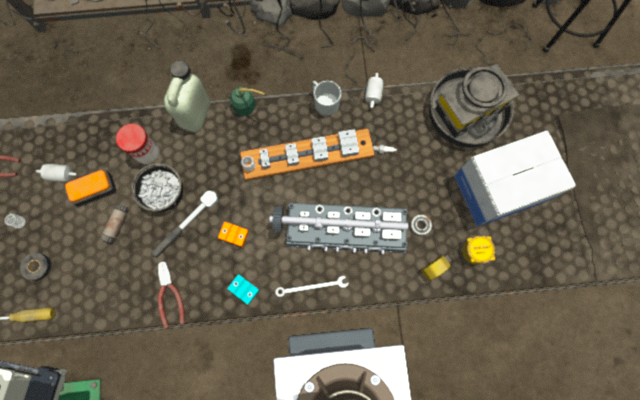

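View pics/side0.png

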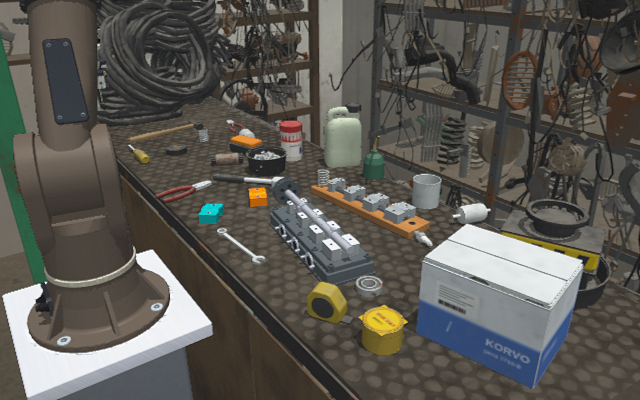

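Run:
```python
from h import *
im=dict(np.load("top0.npz"))
f=im["frame"][:,:,::-1]
cv2.imwrite("pics/c1.png",cv2.resize(f[120:260,230:430],None,fx=4,fy=4,interpolation=cv2.INTER_CUBIC))
P=cloud(im)
def blob(c,zlo,zhi,r):
    m=(np.hypot(P[...,0]-c[0],P[...,1]-c[1])<r)&(P[...,2]>zlo)&(P[...,2]<zhi)
    q=P[m]; (cx,cy),(w,h),a=cv2.minAreaRect((q[:,:2]*1000).astype(np.float32))
    print(c,len(q),round(cx,1),round(cy,1),round(w,1),round(h,1),round(a,1),"z",np.percentile(q[:,2],[5,50,95]).round(3))
for c in[(.652,.141),(.656,.071),(.665,-.003),(.675,-.082)]: blob(c,.036,.056,.04)
for c in[(.466,.055),(.461,-.019),(.448,-.09),(.439,-.159)]: blob(c,.060,.073,.045)
```

```text
(0.652, 0.141) 155 650.5 143.2 47.5 73.3 38.6 z [0.039 0.047 0.053]
(0.656, 0.071) 219 657.9 69.7 51.9 58.1 50.7 z [0.04  0.046 0.052]
(0.665, -0.003) 313 662.6 -2.6 61.6 63.5 56.2 z [0.039 0.046 0.051]
(0.675, -0.082) 400 673.2 -79.9 65.6 44.2 4.8 z [0.04  0.046 0.051]
(0.466, 0.055) 150 468.1 54.7 88.5 44.5 84.1 z [0.062 0.069 0.073]
(0.461, -0.019) 227 457.3 -19.8 85.4 51.5 81.7 z [0.062 0.069 0.072]
(0.448, -0.09) 302 446.2 -87.2 78.8 63.0 49.5 z [0.062 0.068 0.072]
(0.439, -0.159) 393 437.3 -155.5 81.6 65.6 80.5 z [0.062 0.068 0.072]
```

View pics/c1.png

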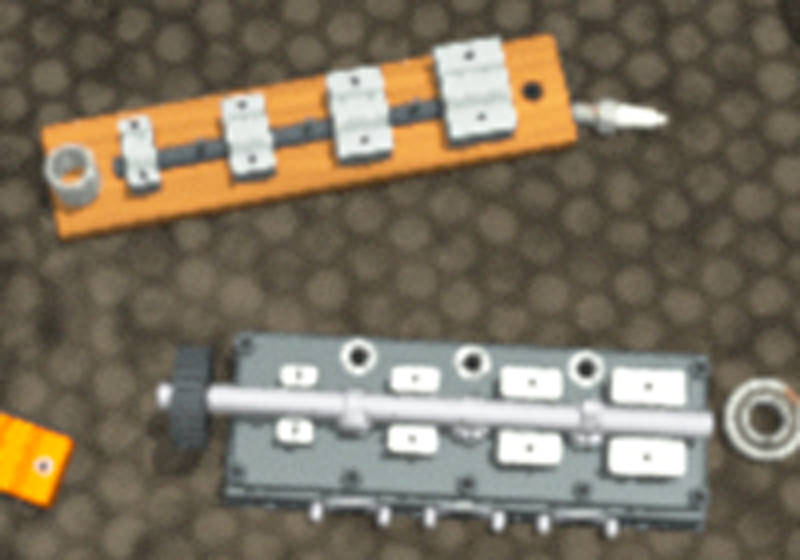

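Run:
```python
from h import *
im=dict(np.load("top0.npz")); P=cloud(im)
hsv=cv2.cvtColor(im["frame"],cv2.COLOR_RGB2HSV)
pale=(hsv[...,1]<40)&(hsv[...,2]>120)
def blob(c,ang,lx,ly,zlo,zhi):
    a=np.radians(ang); d=P[...,:2]-np.array(c)
    u=d@[np.cos(a),np.sin(a)]; w=d@[-np.sin(a),np.cos(a)]
    m=(abs(u)<lx/2+.012)&(abs(w)<ly/2+.008)&(P[...,2]>zlo)&(P[...,2]<zhi)&pale
    q=P[m];r=cv2.minAreaRect((q[:,:2]*1000).astype(np.float32))
    print(len(q),np.round(r[0],1),np.round(r[1],1),round(r[2],1))
for c,l,w in zip([(.651,.143),(.657,.071),(.664,-.003),(.674,-.081)],(.046,.052,.058,.064),(.02,.028,.036,.044)): blob(c,5.8,l,w,.038,.056)
for c,l,w in zip([(.467,.055),(.459,-.019),(.447,-.089),(.438,-.158)],(.046,.052,.058,.064),(.02,.028,.036,.044)): blob(c,-8,l,w,.060,.0715)
hi=(P[...,2]>.075)&(P[...,0]>.2)&(P[...,0]<1)&(abs(P[...,1])<.7)
n,lab,st,ce=cv2.connectedComponentsWithStats(hi.astype(np.uint8))
for i in range(1,n):
    if st[i,4]>40:
        q=P[lab==i]; print(q.min(0).round(2),q.max(0).round(2),ce[i].round())
t=get_image("wrist"); print(t["tool_from_camera"].round(3),t["K"])
```

```text
126 [650.3 142. ] [46.8 19.5] 4.0
196 [655.6  70.8] [51.1 27.8] 5.2
289 [664.2  -3. ] [59.2 35.9] 3.1
387 [673.2 -79.3] [65.5 43.1] 3.5
92 [468.6  58.5] [25.7 45.3] 80.1
169 [456.9 -19.3] [39.3 53.5] 75.1
246 [447.2 -89.2] [49.4 58.3] 81.7
340 [ 437.1 -157.5] [54.7 69.3] 71.3
[0.24 0.04 0.08] [0.87 0.37 1.18] [183.  92.]
[ 0.24 -0.52  0.08] [0.82 0.04 1.18] [478.  95.]
[0.24 0.04 0.08] [0.83 0.2  1.18] [246.  91.]
[0.24 0.04 0.08] [0.74 0.5  1.18] [133. 139.]
[ 0.24 -0.58  0.08] [0.62 0.04 1.18] [518. 175.]
[ 0.24 -0.19  0.08] [0.51 0.14 1.18] [322. 221.]
[0.2  0.04 0.25] [0.24 0.65 1.18] [ 10. 367.]
[[ 0.001 -0.305  0.952  0.019]
 [ 0.    -0.952 -0.305  0.082]
 [ 1.     0.    -0.001 -0.   ]
 [ 0.     0.     0.     1.   ]] [[280.28745246   0.         325.56846691]
 [  0.         280.28745246 197.02535614]
 [  0.           0.           1.        ]]
```

>>> arm_command --pt "91.8 0 -50 -26 10 0 0" --pt "91.8 0 -42 -44 10 0 0" --pt "91.8 0 -32 -50 10 0 0" --pt "91.8 0 -22 -56 10 0 0" --pt "91.8 0 -12 -60 10 0 0"

```text
clock: 1.78
position: [0.1646, 0.3424, 0.4047]
ee_rot: [-0.311, 1.548, 0.312]
force: [-1.8, 1.8, 1.9]
width: 1.001
```

```bash
cat >> h.py <<'E'
def go(x,y,z,yaw):
    "total tool-frame shift (mm, current axes), then turn (deg) about tool x to reach TCP, tool-z heading yaw"
    s=arm.observe(); M=R.from_rotvec(s["ee_rot"]).as_matrix()
    cur=np.degrees(np.arctan2(M[1,2],M[0,2]))
    d=(M.T@(np.array([x,y,z])-s["position"]))*1000
    print("t",round(s["clock"],2),"pos",s["position"].round(4),"yaw",round(cur,2),"tilt",(np.degrees(np.arcsin(M[:2,0]))).round(2),"F",s["force"].round(1),"w",round(91.8*s["width"],1))
    print("shift xyz",d.round(1),"turn x",round(cur-yaw,2),"J",s["joints"].round(2))
E
python3 - <<'E'
from h import *
go(.56,.03,.40,0)
E
```

```text
t 1.77 pos [0.1646 0.3424 0.4047] yaw 22.76 tilt [0.01 0.02] F [-1.8  1.8  1.9] w 91.8
shift xyz [   4.6 -441.1  243.8] turn x 22.76 J [-1.42  0.02  0.16  2.12 -0.    1.   -0.86]
```

>>> arm_command --pt "91.8 0 -50 27 0 0 0" --pt "91.8 0 -50 27 0 0 0" --pt "91.8 0 -50 27 0 0 0" --pt "91.8 0 -50 27 0 0 0" --pt "91.8 0 -50 27 0 0 0"

```text
clock: 2.4
position: [0.3884, 0.1669, 0.4052]
ee_rot: [-0.318, 1.546, 0.32]
force: [0.5, 1.6, 0.8]
width: 1.001
```

>>> arm_command --pt "91.8 2 -50 27 0 0 0" --pt "91.8 2 -50 27 0 0 0" --pt "91.8 0 -50 27 0 0 0" --pt "91.8 0 -41 28 10 0 0" --pt "91.8 0 0 0 10 0 0"

```text
clock: 3.02
position: [0.5651, 0.0328, 0.4008]
ee_rot: [-0.039, 1.569, 0.035]
force: [-1.1, 0.8, 0.1]
width: 0.999
```

>>> arm_command --pt "91.8 0 0 0 2 0 0" --pt "91.8 0 0 0 0 0 0"

```text
clock: 3.28
position: [0.5625, 0.0365, 0.4007]
ee_rot: [-0.02, 1.571, 0.021]
force: [0.5, 0.1, -0.0]
width: 0.998
```

```bash
cat >> h.py <<'E'
L=dict(narrow=(.046,.020),medium=(.052,.028),wide=(.058,.036),widest=(.064,.044))
def warp(P,fr,x0,x1,y0,y1,px=2000):
    "orthographic picture of given points"
    pass
E
python3 - <<'E'
from h import *
go(.56,.03,.4,0)
s=arm.observe(); im=get_image("wrist"); save(im,"w1.png"); np.savez("w1.npz",**im,pos=s["position"],rv=s["ee_rot"])
for n in L:
    for p in("cap_","tower_"): print(p+n,[(np.round(d["point"],4).tolist(),round(d["p"],2)) for d in pinpoint("wrist",p+n)][:3])
E
```

```text
t 3.27 pos [0.5625 0.0365 0.4007] yaw 1.5 tilt [-0.02  0.02] F [ 0.5  0.1 -0. ] w 91.6
shift xyz [ 0.7 -6.4 -2.6] turn x 1.5 J [-0.69  0.39  0.73  1.77 -0.29  1.09  0.17]
cap_narrow [([0.6521, 0.1415, 0.0188], 0.7)]
tower_narrow [([0.4701, 0.0511, 0.0703], 0.97)]
cap_medium [([0.6578, 0.0679, 0.0185], 0.83)]
tower_medium [([0.4603, -0.0193, 0.0698], 0.55)]
cap_wide [([0.6663, -0.002, 0.0188], 0.81)]
tower_wide []
cap_widest [([0.672, -0.0804, 0.0216], 0.81), ([0.3184, 0.2194, 0.0001], 0.56)]
tower_widest [([0.4418, -0.1622, 0.0687], 0.71)]
```

View pics/w1.png

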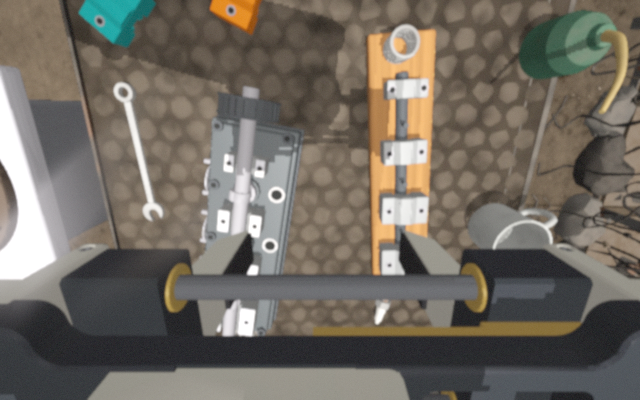

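```bash
cat >> h.py <<'E'
def fit(im,P,c,ang,lx,ly,zlo,zhi):
    "axis-aligned extents (own frame at ang) and min rect of pale points"
    hsv=cv2.cvtColor(im["frame"],cv2.COLOR_RGB2HSV); pale=(hsv[...,1]<60)&(hsv[...,2]>90)
    a=np.radians(ang); d=P[...,:2]-np.array(c)
    u=d@[np.cos(a),np.sin(a)]; w=d@[-np.sin(a),np.cos(a)]
    m=(abs(u)<lx/2+.012)&(abs(w)<ly/2+.010)&(P[...,2]>zlo)&(P[...,2]<zhi)&pale
    q=P[m]
    if len(q)<20: return print("few",len(q))
    r=cv2.minAreaRect((q[:,:2]*1000).astype(np.float32))
    U,W=[(np.percentile(k[m],1)+np.percentile(k[m],99))/2 for k in(u,w)]
    cc=np.array(c)+U*np.array([np.cos(a),np.sin(a)])+W*np.array([-np.sin(a),np.cos(a)])
    print(len(q),"rect",np.round(r[0],1),np.round(r[1],1),round(r[2],1),"mid",(cc*1000).round(1),"z",np.percentile(q[:,2],[5,50,95]).round(4))
E
python3 - <<'E'
from h import *
im=dict(np.load("w1.npz")); P=cloud(im,dict(position=im["pos"],ee_rot=im["rv"]))
C=[(.651,.142),(.6565,.070),(.665,-.0025),(.673,-.080)]; T=[(.469,.054),(.459,-.019),(.447,-.089),(.438,-.159)]
for (l,w),c in zip(L.values(),C): fit(im,P,c,5.8,l,w,.038,.056)
for (l,w),c in zip(L.values(),T): fit(im,P,c,-8,l,w,.060,.0705)
# shaft axis & rod axis
for im2,P2 in((im,P),((t:=dict(np.load("top0.npz"))),cloud(t))):
  for lo,hi,x0,x1,y0,y1 in((.0735,.079,.41,.49,-.19,.085),(.024,.030,.63,.70,-.12,.165)):
    m=(P2[...,2]>lo)&(P2[...,2]<hi)&(P2[...,0]>x0)&(P2[...,0]<x1)&(P2[...,1]>y0)&(P2[...,1]<y1)
    q=P2[m]; vx,vy,a,b=cv2.fitLine((q[:,:2]*1000).astype(np.float32),cv2.DIST_HUBER,0,.01,.01).ravel()
    print("axis",len(q),"x at y=-50:",round(a+(-50-b)*vx/vy,1),"slope",round(np.degrees(np.arctan(vx/vy)),2))
E
```

```text
779 rect [651.4 141. ] [46.3 20. ] 4.6 mid [651.1 141. ] z [0.0446 0.0474 0.0507]
1053 rect [656.5  70. ] [52.2 27.6] 5.5 mid [656.2  70. ] z [0.0438 0.0469 0.0505]
1293 rect [664.6  -4.1] [58.4 36.1] 3.2 mid [664.   -3.5] z [0.0425 0.0466 0.0506]
512 rect [656.4 -79.2] [30.1 37.8] 5.6 mid [655.  -78.9] z [0.0411 0.0462 0.0496]
498 rect [470.8  51.5] [47.8 36.4] 9.4 mid [470.3  54.1] z [0.0615 0.0685 0.07  ]
677 rect [459.9 -13.3] [36.2 51.9] 81.0 mid [459.5 -17.1] z [0.0613 0.0687 0.07  ]
108 rect [472.8 -81.4] [15.7 12.5] 78.3 mid [472.8 -81.3] z [0.0615 0.0687 0.07  ]
583 rect [ 446.  -160.4] [45.  47.7] 80.0 mid [ 446.4 -160.8] z [0.0615 0.0688 0.0701]
axis 1498 x at y=-50: 455.2 slope 8.52
axis 1127 x at y=-50: 664.2 slope -4.07
axis 502 x at y=-50: 452.4 slope 8.84
axis 270 x at y=-50: 664.5 slope -4.55
```

Run:
```python
from h import *
im=dict(np.load("w1.npz")); P=cloud(im,dict(position=im["pos"],ee_rot=im["rv"]))
t=dict(np.load("top0.npz")); Pt=cloud(t)
a=np.radians(-8.6); ex=np.array([np.cos(a),np.sin(a)]); ey=np.array([-ex[1],ex[0]])
for nm,I,Q,tol in(("wrist",im,P,.0025),("top",t,Pt,.004)):
    O=np.array([.4548,-.050]) if nm=="wrist" else np.array([.4524,-.050])
    d=Q[...,:2]-O; u=d@ex; w=d@ey
    g=cv2.cvtColor(I["frame"],cv2.COLOR_RGB2HSV)
    m=(abs(Q[...,2]-.0685)<tol)&(abs(u)>.0125)&(abs(u)<.036)&(abs(w)<.15)&(g[...,1]<60)&(g[...,2]>150)
    for i,(n,(l,wd)) in enumerate(L.items()):
        k=m&(abs(w-(.107-.072*i))<.030)
        for s in(1,-1):
            j=k&(s*u>0)
            if j.sum()>15:
                print(nm,n,s,j.sum(),"w mid %.1f width %.1f outer u %.1f"%(np.percentile(w[j],[1,99]).mean()*1000,np.ptp(np.percentile(w[j],[1,99]))*1000,np.percentile(s*u[j],99)*s*1000))
```

```text
wrist narrow 1 142 w mid 104.6 width 19.7 outer u 22.3
wrist narrow -1 162 w mid 104.6 width 19.6 outer u -23.1
wrist medium 1 225 w mid 32.8 width 27.2 outer u 25.3
wrist medium -1 259 w mid 32.9 width 26.9 outer u -26.1
wrist wide 1 87 w mid -28.0 width 14.3 outer u 28.2
wrist widest 1 382 w mid -111.0 width 43.3 outer u 31.1
wrist widest -1 20 w mid -126.7 width 11.4 outer u -16.3
top narrow 1 32 w mid 105.8 width 17.7 outer u 22.1
top narrow -1 31 w mid 106.2 width 17.6 outer u -21.7
top medium 1 64 w mid 34.2 width 27.4 outer u 25.9
top medium -1 57 w mid 34.1 width 25.9 outer u -25.4
top wide 1 89 w mid -37.6 width 32.7 outer u 29.3
top wide -1 92 w mid -37.6 width 34.9 outer u -28.5
top widest 1 133 w mid -109.2 width 42.6 outer u 32.3
top widest -1 137 w mid -109.8 width 41.9 outer u -31.6
```

>>> arm_command --pt "91.8 25 26 25 -2 0 0" --pt "91.8 30 26 25 -1 0 0" --pt "91.8 30 26 22 0 0 0" --pt "91.8 15 26 17 0 0 0" --pt "91.8 0 0 0 0 0 0"

```text
clock: 4.35
position: [0.6458, 0.1476, 0.2986]
ee_rot: [-0.062, 1.572, 0.062]
force: [-0.5, -0.5, 0.4]
width: 0.997
```

>>> arm_command --pt "91.8 20 -7 5 0 0 0" --pt "91.8 0 0 0 0 0 0" --newtons 20

```text
clock: 4.6
position: [0.6508, 0.1357, 0.2794]
ee_rot: [-0.058, 1.572, 0.055]
force: [0.3, 0.7, -0.3]
width: 0.997
```

Run:
```python
from h import *
go(.6513,.141,.202,4.6)
s=arm.observe(); im=get_image("wrist"); P=cloud(im,s)
fit(im,P,(.6513,.141),4.6,.046,.020,.038,.056)
```

```text
t 4.6 pos [0.6508 0.1357 0.2794] yaw 4.13 tilt [-0.12 -0.09] F [ 0.3  0.7 -0.3] w 91.5
shift xyz [77.4  5.3  1. ] turn x -0.47 J [-0.67  0.68  0.61  1.64 -0.45  0.97  0.17]
1422 rect [651.7 141.6] [45.4 20. ] 4.7 mid [651.8 141.9] z [0.0417 0.0471 0.0505]
```

>>> arm_command --pt "91.8 25 6 1 0 0 0" --pt "91.8 25 0 0 0 0 0" --pt "91.8 20 0 0 0 0 0" --pt "91.8 7 0 0 0 0 0" --pt "91.8 0 0 0 0 0 0"

```text
clock: 5.28
position: [0.6519, 0.1437, 0.2038]
ee_rot: [-0.058, 1.57, 0.058]
force: [0.1, -0.5, 0.6]
width: 1.0
```

>>> arm_command --pt "30 0 0 0 0 0 0" --pt "30 0 0 0 0 0 0" --pt "30 0 0 0 0 0 0" --pt "30 0 0 0 0 0 0" --pt "30 0 0 0 0 0 0" --newtons 20

```text
clock: 5.9
position: [0.6518, 0.144, 0.2038]
ee_rot: [-0.059, 1.57, 0.059]
force: [-0.9, 0.1, 0.3]
width: 0.505
```

Run:
```python
from h import *
go(.4701,.0537,.30,-8.6)
```

```text
t 5.9 pos [0.6518 0.144  0.2038] yaw 4.28 tilt [0. 0.] F [-0.9  0.1  0.3] w 46.3
shift xyz [ -96.2  -76.5 -187.9] turn x 12.88 J [-0.64  0.77  0.56  1.68 -0.51  0.85  0.21]
```

>>> arm_command --pt "30 -30 0 0 0 0 0" --pt "30 -40 0 -10 0 0 0" --pt "30 -26 -14 -37 0 0 0" --pt "30 0 -20 -48 0 0 0" --pt "30 0 -20 -48 0 0 0"

```text
clock: 6.52
position: [0.5119, 0.0788, 0.3]
ee_rot: [-0.059, 1.569, 0.059]
force: [0.1, 0.6, -0.2]
width: 0.496
```

>>> arm_command --pt "30 0 -20 -44 5 0 0" --pt "30 0 0 0 8 0 0" --pt "30 0 0 0 0 0 0"

```text
clock: 6.9
position: [0.4708, 0.0563, 0.3]
ee_rot: [0.119, 1.567, -0.119]
force: [-0.1, 0.4, -0.3]
width: 0.498
```

Run:
```python
from h import *
go(.4705,.0561,.27,-8.6)
s=arm.observe(); im=get_image("wrist"); save(im,"w2.png"); P=cloud(im,s); np.savez("w2.npz",P=P,f=im["frame"])
fit(im,P,(.4701,.0537),-8.6,.046,.020,.115,.16)
```

```text
t 6.9 pos [0.4708 0.0563 0.3   ] yaw -8.69 tilt [0.04 0.03] F [-0.1  0.4 -0.3] w 45.7
shift xyz [30.  -0.3 -0.2] turn x -0.09 J [-0.81  0.38  0.76  2.1  -0.37  0.79  0.03]
4193 rect [470.8  58. ] [19.8 70. ] 81.4 mid [470.9  58.3] z [0.1253 0.1425 0.1554]
```

View pics/w2.png

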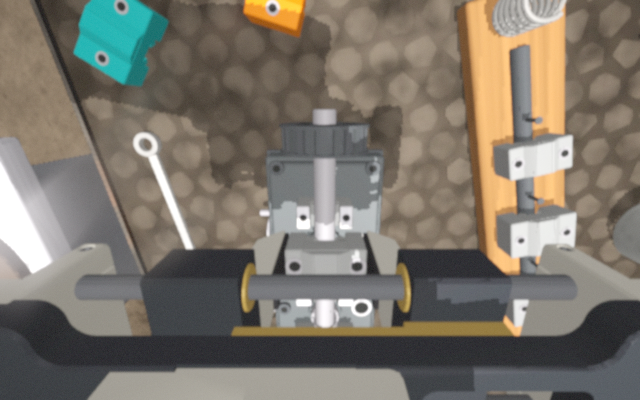

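```bash
cat >> h.py <<'E'
def inhand(im,s,ly):
    "cap held in jaws: tool-frame y of its +y edge -> centre offset"
    P=cloud(im,s); M=R.from_rotvec(s["ee_rot"]).as_matrix(); t=(P-s["position"])@M*1000
    g=im["frame"].astype(int).mean(-1)
    m=(abs(t[...,2])<20)&(t[...,0]>132)&(t[...,0]<165)&(abs(t[...,1])<40)&(g>100)
    q=t[m]; e=np.percentile(q[:,1],98.5)
    print("in hand: n",len(q),"y edges",np.percentile(q[:,1],[1.5]).round(1),e.round(1),"centre from +edge",round(e-ly/2,1),"x top",np.percentile(q[:,0],[2,50]).round(1))
def towers(im,s):
    P=cloud(im,s); a=np.radians(-8.6); ex=np.array([np.cos(a),np.sin(a)]); ey=np.array([-ex[1],ex[0]])
    d=P[...,:2]-[.4544,-.0499]; u=d@ex; w=d@ey; g=cv2.cvtColor(im["frame"],cv2.COLOR_RGB2HSV)
    m=(abs(P[...,2]-.0685)<.0025)&(abs(u)>.0125)&(abs(u)<.036)&(abs(w)<.15)&(g[...,1]<60)&(g[...,2]>150)
    for i,(n,(l,wd)) in enumerate(L.items()):
        for sg in(1,-1):
            j=m&(abs(w-(.1048-.072*i))<.03)&(sg*u>0)
            if j.sum()>60: print(n,sg,j.sum(),"w edges-expected",(np.percentile(w[j],[1,99])*1000-(104.8-72*i)).round(1),"outer",round(np.percentile(sg*u[j],99)*sg*1000,1))
    k=(P[...,2]>.0735)&(P[...,2]<.079)&(abs(u)<.012)&(abs(w)<.14)
    if k.sum()>100: c=np.polyfit(w[k],u[k],1); print("shaft u0 mm",round(c[1]*1000,1),"slope",round(np.degrees(c[0]),2), k.sum())
E
python3 - <<'E'
from h import *
s=arm.observe(); im=get_image("wrist"); inhand(im,s,20); towers(im,s)
E
```

```text
in hand: n 2033 y edges [-7.3] 7.8 centre from +edge -2.2 x top [153.  156.7]
narrow 1 250 w edges-expected [-9.1  9.9] outer 22.5
narrow -1 273 w edges-expected [-9.   9.9] outer -23.0
medium 1 88 w edges-expected [-13.2  -6.9] outer 25.3
medium -1 92 w edges-expected [-13.8  -6.5] outer -26.4
shaft u0 mm -0.3 slope 0.05 1543
```

>>> arm_command --pt "30 20 0 0 0 0 0" --pt "30 16 0 0 0 0 0" --pt "30 7 0 0 0 0 0" --pt "30 2 0 0 0 0 0" --pt "30 1 0 0 0 0 0"

```text
clock: 7.62
position: [0.4711, 0.0562, 0.2539]
ee_rot: [0.12, 1.567, -0.119]
force: [-0.3, -0.3, -0.3]
width: 0.499
```

>>> arm_command --pt "30 0.8 0 0 0 0 0" --pt "30 0.8 0 0 0 0 0" --pt "30 0 0 0 0 0 0"

```text
clock: 8.0
position: [0.4709, 0.0563, 0.2522]
ee_rot: [0.12, 1.567, -0.119]
force: [-0.1, -0.5, -0.7]
width: 0.501
```

>>> arm_command --pt "30 0.5 0 0 0 0 0" --pt "30 0.5 0 0 0 0 0" --pt "30 0 0 0 0 0 0"

```text
clock: 8.38
position: [0.4709, 0.0562, 0.2516]
ee_rot: [0.12, 1.567, -0.119]
force: [-3.1, -0.4, 10.0]
width: 0.497
```

>>> arm_command --pt "60 0 0 0 0 0 0" --pt "60 0 0 0 0 0 0" --pt "75 0 0 0 0 0 0" --pt "75 -20 0 0 0 0 0" --pt "75 -45 0 0 0 0 0"

```text
clock: 9.0
position: [0.4702, 0.0563, 0.3157]
ee_rot: [0.118, 1.571, -0.121]
force: [-0.1, 0.9, 1.0]
width: 0.816
```

```bash
cat >> h.py <<'E'
def seated(im,s,n,c):
    P=cloud(im,s); l,w=L[n]; fit(im,P,c,-8.6,l-.006,w,.086,.1)
E
python3 - <<'E'
from h import *
go(.6563,.0700,.30,5.4)
s=arm.observe(); im=get_image("wrist"); seated(im,s,"narrow",(.4701,.0537))
E
```

```text
t 9.0 pos [0.4702 0.0563 0.3157] yaw -8.73 tilt [-0.19 -0.1 ] F [-0.1  0.9  1. ] w 75.0
shift xyz [ 15.   41.8 181.9] turn x -14.13 J [-0.84  0.36  0.78  2.09 -0.34  0.83  0.  ]
1561 rect [470.8  54. ] [20.3 45.8] 81.8 mid [470.9  54.1] z [0.0891 0.0951 0.0985]
```

>>> arm_command --pt "91.8 0 10 45 0 0 0" --pt "91.8 0 11 45 0 0 0" --pt "91.8 0 11 45 0 0 0" --pt "91.8 10 10 47 -7 0 0" --pt "91.8 20 0 0 -7 0 0"

```text
clock: 9.68
position: [0.6601, 0.0703, 0.2857]
ee_rot: [-0.077, 1.566, 0.075]
force: [-0.9, -0.2, -0.8]
width: 1.001
```

>>> arm_command --pt "91.8 0 0 0 0 0 0"

```text
clock: 9.8
position: [0.6566, 0.07, 0.2843]
ee_rot: [-0.072, 1.573, 0.071]
force: [-0.2, -1.1, 0.1]
width: 0.998
```

Run:
```python
from h import *
go(.6563,.0700,.2035,5.4)
s=arm.observe(); im=get_image("wrist"); P=cloud(im,s)
fit(im,P,(.6563,.070),5.4,.052,.028,.038,.056)
```

```text
t 9.8 pos [0.6566 0.07   0.2843] yaw 5.21 tilt [-0.2  -0.03] F [-0.2 -1.1  0.1] w 91.6
shift xyz [80.8  0.1  0. ] turn x -0.19 J [-0.57  0.67  0.62  1.65 -0.45  0.98  0.29]
2086 rect [656.9  70.1] [51.9 28.3] 5.1 mid [656.8  70.4] z [0.0428 0.0468 0.0505]
```

>>> arm_command --pt "91.8 25 0 0 0 0 0" --pt "91.8 25 0 0 0 0 0" --pt "91.8 22 0 0 0 0 0" --pt "91.8 9 0 0 0 0 0" --pt "70 0 0 0 0 0 0"

```text
clock: 10.48
position: [0.657, 0.0703, 0.2056]
ee_rot: [-0.072, 1.57, 0.071]
force: [-0.5, -0.7, -0.8]
width: 0.932
```

>>> arm_command --pt "35 0 0 0 0 0 0" --pt "35 0 0 0 0 0 0" --pt "35 0 0 0 0 0 0" --pt "35 0 0 0 0 0 0" --newtons 25

```text
clock: 10.98
position: [0.6572, 0.0702, 0.2055]
ee_rot: [-0.072, 1.569, 0.072]
force: [-0.2, -0.9, 2.8]
width: 0.566
```

Run:
```python
from h import *
go(.4593,-.0175,.30,-8.6)
```

```text
t 10.97 pos [0.6572 0.0702 0.2055] yaw 5.27 tilt [0.03 0.01] F [-0.2 -0.9  2.8] w 51.9
shift xyz [ -94.6  -69.1 -205.1] turn x 13.87 J [-0.54  0.76  0.56  1.7  -0.51  0.84  0.34]
```

>>> arm_command --pt "35 -30 0 0 0 0 0" --pt "35 -40 0 -10 0 0 0" --pt "35 -27 -14 -45 0 0 0" --pt "35 0 -18 -50 0 0 0" --pt "35 0 -18 -50 0 0 0"

```text
clock: 11.6
position: [0.5059, 0.0055, 0.3024]
ee_rot: [-0.072, 1.569, 0.073]
force: [-0.7, -0.8, -1.2]
width: 0.566
```

>>> arm_command --pt "35 0 -19 -50 6 0 0" --pt "35 0 0 0 8 0 0" --pt "35 0 0 0 0 0 0"

```text
clock: 11.98
position: [0.4592, -0.0174, 0.3024]
ee_rot: [0.12, 1.567, -0.119]
force: [0.3, 0.4, 0.0]
width: 0.558
```

Run:
```python
from h import *
go(.4593,-.0175,.2535,-8.6)
s=arm.observe(); im=get_image("wrist"); inhand(im,s,28); towers(im,s)
```

```text
t 11.97 pos [ 0.4592 -0.0174  0.3024] yaw -8.7 tilt [0.04 0.02] F [0.3 0.4 0. ] w 51.2
shift xyz [48.9 -0.1  0.1] turn x -0.1 J [-0.68  0.36  0.78  2.13 -0.36  0.78  0.17]
in hand: n 2783 y edges [-8.1] 14.1 centre from +edge 0.1 x top [154.7 157.8]
medium 1 378 w edges-expected [-9.7 13.8] outer 25.4
medium -1 400 w edges-expected [-9.8 13.8] outer -26.2
wide 1 103 w edges-expected [-17.8 -11.5] outer 28.0
wide -1 106 w edges-expected [-18.3 -11.1] outer -28.5
shaft u0 mm -0.5 slope 0.01 2858
```

>>> arm_command --pt "35 20 0 -0.4 0 0 0" --pt "35 16 0 0 0 0 0" --pt "35 9 0 0 0 0 0" --pt "35 2 0 0 0 0 0" --pt "35 1 0 0 0 0 0"

```text
clock: 12.65
position: [0.4591, -0.0174, 0.2542]
ee_rot: [0.119, 1.567, -0.119]
force: [0.2, 1.0, -1.2]
width: 0.564
```

>>> arm_command --pt "35 0.6 0 0 0 0 0" --pt "35 0.6 0 0 0 0 0" --pt "35 0.4 0 0 0 0 0" --pt "35 0 0 0 0 0 0"

```text
clock: 13.15
position: [0.4591, -0.0174, 0.2533]
ee_rot: [0.12, 1.567, -0.119]
force: [-3.1, 1.3, 12.4]
width: 0.562
```

>>> arm_command --pt "65 0 0 0 0 0 0" --pt "65 0 0 0 0 0 0" --pt "78 0 0 0 0 0 0" --pt "78 -20 0 0 0 0 0" --pt "78 -45 0 0 0 0 0"

```text
clock: 13.78
position: [0.4583, -0.0172, 0.3171]
ee_rot: [0.119, 1.571, -0.121]
force: [1.3, 1.3, 0.4]
width: 0.849
```

Run:
```python
from h import *
go(.6645,-.004,.30,3.2)
s=arm.observe(); im=get_image("wrist"); seated(im,s,"medium",(.4593,-.0175)); seated(im,s,"narrow",(.4701,.0537))
```

```text
t 13.78 pos [ 0.4583 -0.0172  0.3171] yaw -8.74 tilt [-0.2  -0.07] F [1.3 1.3 0.4] w 77.9
shift xyz [ 16.4  44.4 201.9] turn x -11.94 J [-0.71  0.33  0.8   2.12 -0.33  0.82  0.15]
2363 rect [459.4 -17.3] [28.3 52. ] 81.3 mid [459.5 -17.1] z [0.0903 0.0948 0.0985]
1850 rect [470.7  53.5] [19.9 46. ] 81.3 mid [470.7  53.5] z [0.0929 0.0956 0.0985]
```

Medium and narrow caps are both seated well. On to the wide cap.

>>> arm_command --pt "91.8 0 11 50 0 0 0" --pt "91.8 0 11 50 0 0 0" --pt "91.8 0 11 50 0 0 0" --pt "91.8 10 11 52 -6 0 0" --pt "91.8 20 0 0 -6 0 0"

```text
clock: 14.45
position: [0.6686, -0.0039, 0.2869]
ee_rot: [-0.05, 1.567, 0.048]
force: [-1.0, -0.4, -0.5]
width: 1.0
```

>>> arm_command --pt "91.8 0 0 0 0 0 0"

```text
clock: 14.58
position: [0.6647, -0.0046, 0.2856]
ee_rot: [-0.044, 1.574, 0.044]
force: [0.2, 0.4, 0.1]
width: 1.001
```

Run:
```python
from h import *
go(.6645,-.004,.2035,3.2)
s=arm.observe(); im=get_image("wrist"); P=cloud(im,s)
fit(im,P,(.6645,-.004),3.2,.058,.036,.038,.056)
```

```text
t 14.57 pos [ 0.6647 -0.0046  0.2856] yaw 3.23 tilt [-0.21 -0.01] F [0.2 0.4 0.1] w 91.9
shift xyz [82.1  0.6  0.1] turn x 0.03 J [-0.47  0.68  0.64  1.63 -0.46  0.99  0.38]
2888 rect [664.8  -3.9] [57.9 36.1] 3.2 mid [664.9  -3.7] z [0.0443 0.0466 0.0504]
```

>>> arm_command --pt "91.8 25 0.5 0 0 0 0" --pt "91.8 25 0 0 0 0 0" --pt "91.8 22 0 0 0 0 0" --pt "91.8 10 0 0 0 0 0" --pt "75 0 0 0 0 0 0"

```text
clock: 15.25
position: [0.6651, -0.004, 0.2053]
ee_rot: [-0.045, 1.571, 0.044]
force: [0.2, -0.1, -0.0]
width: 0.934
```

>>> arm_command --pt "40 0 0 0 0 0 0" --pt "40 0 0 0 0 0 0" --pt "40 0 0 0 0 0 0" --pt "40 0 0 0 0 0 0" --newtons 30

```text
clock: 15.75
position: [0.6654, -0.004, 0.2061]
ee_rot: [-0.045, 1.57, 0.045]
force: [-1.9, 0.8, 4.8]
width: 0.631
```

Run:
```python
from h import *
go(.4481,-.0887,.30,-8.6)
```

```text
t 15.75 pos [ 0.6654 -0.004   0.2061] yaw 3.27 tilt [0.04 0.01] F [-1.9  0.8  4.8] w 58.0
shift xyz [ -94.1  -72.1 -221.7] turn x 11.87 J [-0.43  0.77  0.58  1.69 -0.53  0.85  0.43]
```

>>> arm_command --pt "40 -30 0 0 0 0 0" --pt "40 -40 0 -10 0 0 0" --pt "40 -27 -16 -50 0 0 0" --pt "40 0 -18 -54 0 0 0" --pt "40 0 -18 -54 0 0 0"

```text
clock: 16.38
position: [0.4988, -0.0661, 0.3027]
ee_rot: [-0.045, 1.57, 0.045]
force: [0.2, -0.8, -1.0]
width: 0.632
```

>>> arm_command --pt "40 0 -20 -54 6 0 0" --pt "40 0 0 0 6 0 0" --pt "40 0 0 0 0 0 0"

```text
clock: 16.75
position: [0.4476, -0.0885, 0.3027]
ee_rot: [0.12, 1.567, -0.119]
force: [0.2, 0.2, -0.9]
width: 0.63
```

Run:
```python
from h import *
go(.4481,-.0887,.254,-8.6)
s=arm.observe(); im=get_image("wrist"); inhand(im,s,36); towers(im,s)
```

```text
t 16.75 pos [ 0.4476 -0.0885  0.3027] yaw -8.71 tilt [0.04 0.02] F [ 0.2  0.2 -0.9] w 57.8
shift xyz [48.7 -0.1  0.5] turn x -0.11 J [-0.54  0.35  0.79  2.14 -0.36  0.78  0.33]
in hand: n 3304 y edges [-8.2] 18.3 centre from +edge 0.3 x top [155.3 158.3]
wide 1 432 w edges-expected [-3.9 17.7] outer 28.3
wide -1 460 w edges-expected [-4.1 17.9] outer -29.2
widest 1 187 w edges-expected [-21.7 -12. ] outer 30.9
widest -1 195 w edges-expected [-21.6 -11.8] outer -32.4
shaft u0 mm -0.5 slope -0.02 3401
```

>>> arm_command --pt "40 20 0 0 0 0 0" --pt "40 16 0 0 0 0 0" --pt "40 8 0 0 0 0 0" --pt "40 2 0 0 0 0 0" --pt "40 1 0 0 0 0 0"

```text
clock: 17.42
position: [0.4479, -0.0887, 0.2557]
ee_rot: [0.119, 1.567, -0.12]
force: [0.8, 0.4, -1.1]
width: 0.631
```

>>> arm_command --pt "40 0.6 0 0 0 0 0" --pt "40 0.6 0 0 0 0 0" --pt "40 0.4 0 0 0 0 0" --pt "40 0 0 0 0 0 0"

```text
clock: 17.92
position: [0.4478, -0.0885, 0.254]
ee_rot: [0.12, 1.567, -0.119]
force: [-0.2, 0.1, -2.1]
width: 0.63
```

>>> arm_command --pt "40 0.5 0 0 0 0 0" --pt "40 0.4 0 0 0 0 0" --pt "40 0 0 0 0 0 0"

```text
clock: 18.3
position: [0.4477, -0.0887, 0.2539]
ee_rot: [0.121, 1.567, -0.119]
force: [-5.9, 2.3, 19.6]
width: 0.631
```

>>> arm_command --pt "70 0 0 0 0 0 0" --pt "70 0 0 0 0 0 0" --pt "82 0 0 0 0 0 0" --pt "82 -20 0 0 0 0 0" --pt "82 -45 0 0 0 0 0"

```text
clock: 18.92
position: [0.4472, -0.0884, 0.3176]
ee_rot: [0.119, 1.571, -0.121]
force: [1.6, 0.7, 0.8]
width: 0.89
```

Run:
```python
from h import *
go(.6735,-.080,.30,4)
s=arm.observe(); im=get_image("wrist"); seated(im,s,"wide",(.4485,-.0887)); seated(im,s,"medium",(.4593,-.0175))
```

```text
t 18.93 pos [ 0.4472 -0.0884  0.3176] yaw -8.74 tilt [-0.21 -0.04] F [1.6 0.7 0.8] w 81.7
shift xyz [ 16.8  42.7 222.5] turn x -12.74 J [-0.56  0.33  0.82  2.12 -0.33  0.82  0.31]
3275 rect [448.1 -88.2] [36.  58.1] 81.3 mid [448.2 -87.9] z [0.0919 0.0945 0.0984]
2909 rect [459.5 -17.4] [27.6 52.1] 81.3 mid [459.6 -17.3] z [0.0929 0.095  0.0985]
```

>>> arm_command --pt "91.8 0 10 55 0 0 0" --pt "91.8 0 11 55 0 0 0" --pt "91.8 0 11 55 0 0 0" --pt "91.8 10 11 57 -6 0 0" --pt "91.8 20 0 0 -7 0 0"

```text
clock: 19.6
position: [0.6775, -0.0787, 0.2871]
ee_rot: [-0.065, 1.567, 0.063]
force: [-1.2, 0.0, -0.3]
width: 0.995
```

>>> arm_command --pt "91.8 0 0 0 0 0 0"

```text
clock: 19.73
position: [0.6732, -0.0797, 0.286]
ee_rot: [-0.058, 1.574, 0.058]
force: [0.3, -0.5, 0.6]
width: 0.998
```

Run:
```python
from h import *
go(.6735,-.080,.2045,4)
s=arm.observe(); im=get_image("wrist"); save(im,"w4.png",(150,150,500,340),2); P=cloud(im,s)
fit(im,P,(.6735,-.080),4,.064,.044,.038,.056)
```

```text
t 19.73 pos [ 0.6732 -0.0797  0.286 ] yaw 4.23 tilt [-0.22  0.01] F [ 0.3 -0.5  0.6] w 91.6
shift xyz [81.5 -0.3  0.6] turn x 0.23 J [-0.35  0.7   0.64  1.6  -0.47  1.01  0.51]
3829 rect [674.2 -81. ] [63.9 43.7] 4.3 mid [674.2 -80.8] z [0.0445 0.0465 0.0505]
```

View pics/w4.png

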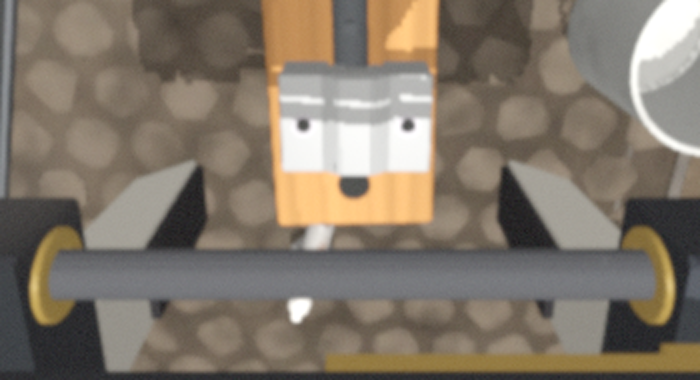

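>>> arm_command --pt "91.8 25 -1 1 0 0 0" --pt "91.8 25 0 0 0 0 0" --pt "91.8 22 0 0 0 0 0" --pt "91.8 10 0 0 0 0 0" --pt "80 0 0 0 0 0 0"

```text
clock: 20.4
position: [0.6746, -0.0806, 0.2058]
ee_rot: [-0.058, 1.571, 0.058]
force: [0.1, -0.6, -0.3]
width: 0.934
```

>>> arm_command --pt "45 0 0 0 0 0 0" --pt "45 0 0 0 0 0 0" --pt "45 0 0 0 0 0 0" --pt "45 0 0 0 0 0 0" --newtons 35

```text
clock: 20.9
position: [0.6747, -0.0809, 0.2068]
ee_rot: [-0.058, 1.569, 0.059]
force: [-2.6, 0.6, 5.9]
width: 0.698
```

Run:
```python
from h import *
go(.4374,-.1600,.3035,-8.6)
```

```text
t 20.9 pos [ 0.6747 -0.0809  0.2068] yaw 4.27 tilt [0.03 0.01] F [-2.6  0.6  5.9] w 64.1
shift xyz [ -96.8  -61.3 -242.5] turn x 12.87 J [-0.31  0.78  0.58  1.65 -0.53  0.88  0.56]
```

>>> arm_command --pt "45 -30 0 0 0 0 0" --pt "45 -40 0 -14 0 0 0" --pt "45 -27 -13 -54 0 0 0" --pt "45 0 -16 -58 0 0 0" --pt "45 0 -16 -58 0 0 0"

```text
clock: 21.52
position: [0.4929, -0.1397, 0.3034]
ee_rot: [-0.059, 1.569, 0.059]
force: [0.9, -1.1, -0.4]
width: 0.693
```

>>> arm_command --pt "45 0 -16 -58 6 0 0" --pt "45 0 0 0 7 0 0" --pt "45 0 0 0 0 0 0"

```text
clock: 21.9
position: [0.4379, -0.1596, 0.3034]
ee_rot: [0.12, 1.566, -0.119]
force: [0.3, 0.4, -2.2]
width: 0.7
```

Run:
```python
from h import *
go(.4374,-.1600,.2548,-8.6)
s=arm.observe(); im=get_image("wrist"); inhand(im,s,44); towers(im,s)
```

```text
t 21.9 pos [ 0.4379 -0.1596  0.3034] yaw -8.72 tilt [0.06 0.01] F [ 0.3  0.4 -2.2] w 64.3
shift xyz [48.6 -0.5 -0.5] turn x -0.12 J [-0.38  0.37  0.8   2.12 -0.37  0.79  0.5 ]
in hand: n 3763 y edges [-8.6] 21.8 centre from +edge -0.2 x top [156.  158.8]
widest 1 536 w edges-expected [ 1.3 21.8] outer 31.1
widest -1 578 w edges-expected [ 1.8 21.9] outer -32.2
shaft u0 mm -0.4 slope 0.3 2347
```

>>> arm_command --pt "45 20 -0.2 -0.4 0 0 0" --pt "45 16 0 0 0 0 0" --pt "45 8 0 0 0 0 0" --pt "45 2 0 0 0 0 0" --pt "45 1 0 0 0 0 0"

```text
clock: 22.58
position: [0.4377, -0.1598, 0.2562]
ee_rot: [0.119, 1.567, -0.12]
force: [0.5, -0.6, -1.0]
width: 0.695
```

>>> arm_command --pt "45 0.6 0 0 0 0 0" --pt "45 0.6 0 0 0 0 0" --pt "45 0.4 0 0 0 0 0" --pt "45 0 0 0 0 0 0"

```text
clock: 23.08
position: [0.4376, -0.1597, 0.2547]
ee_rot: [0.12, 1.567, -0.119]
force: [-0.3, -0.2, 4.5]
width: 0.694
```

>>> arm_command --pt "45 0.3 0 0 0 0 0" --pt "45 0 0 0 0 0 0"

```text
clock: 23.32
position: [0.4376, -0.1597, 0.2547]
ee_rot: [0.12, 1.567, -0.119]
force: [-1.1, 2.0, 11.4]
width: 0.691
```

>>> arm_command --pt "76 0 0 0 0 0 0" --pt "76 0 0 0 0 0 0" --pt "88 0 0 0 0 0 0" --pt "88 -20 0 0 0 0 0" --pt "88 -45 0 0 0 0 0"

```text
clock: 23.95
position: [0.437, -0.1593, 0.3187]
ee_rot: [0.119, 1.571, -0.12]
force: [1.1, -0.3, 1.0]
width: 0.955
```

>>> arm_command --pt "88 -50 -10 0 0 0 0" --pt "88 -20 -20 0 0 0 0" --pt "88 0 0 0 0 0 0"

```text
clock: 24.32
position: [0.433, -0.1905, 0.3903]
ee_rot: [0.121, 1.564, -0.121]
force: [0.4, 0.8, 0.5]
width: 0.956
```

Run:
```python
from h import *
go(.4374,-.1600,.2548,-8.6)
s=arm.observe(); im=get_image("wrist"); save(im,"w5.png")
for n,c in zip(L,[(.4701,.0537),(.4593,-.0175),(.4485,-.0887),(.4378,-.1598)]): seated(im,s,n,c)
im=get_image("side"); save(im,"s5.png",(240,170,400,290),5)
```

```text
t 24.32 pos [ 0.433  -0.1905  0.3903] yaw -8.83 tilt [ 0.19 -0.03] F [0.4 0.8 0.5] w 87.8
shift xyz [135.5  30.8  -0.8] turn x -0.23 J [-0.43  0.25  0.9   2.   -0.24  0.99  0.44]
few 0
882 rect [457.6 -27.6] [ 9.5 51.4] 81.3 mid [457.9 -27.5] z [0.0879 0.0942 0.0984]
2581 rect [448.  -88.5] [35.4 58. ] 81.3 mid [448.  -88.6] z [0.0929 0.0948 0.0985]
2801 rect [ 437.8 -160.2] [44.3 63.9] 81.6 mid [ 437.9 -159.7] z [0.0928 0.0946 0.0985]
```

View pics/w5.png

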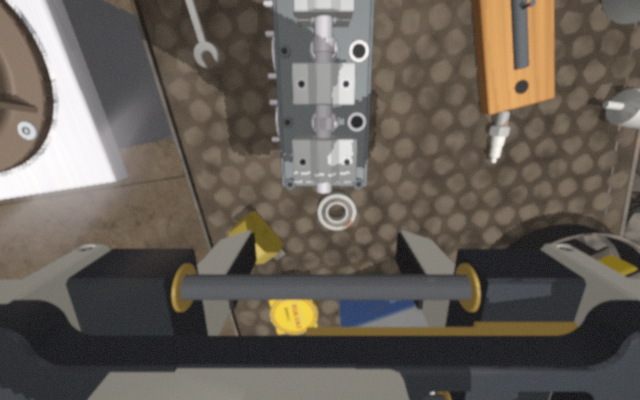

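View pics/s5.png

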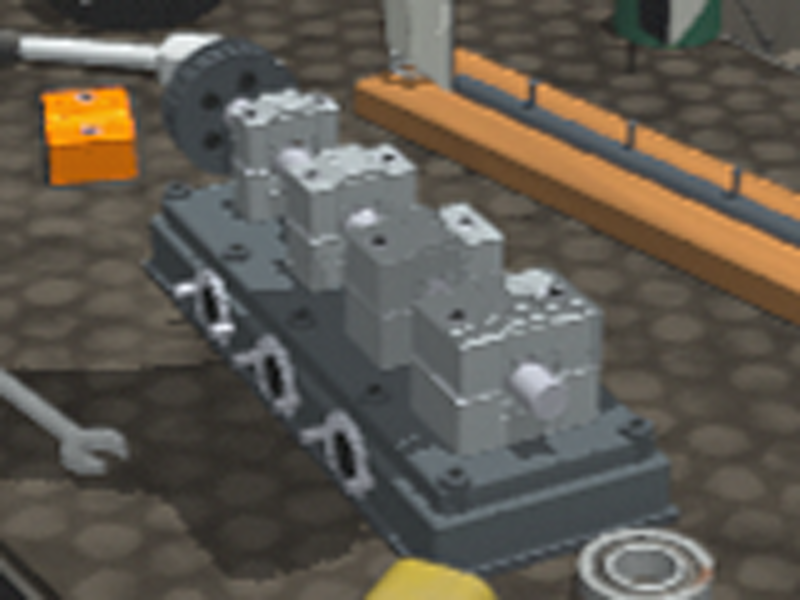

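The side view shows all four caps sitting flat on their towers in size order and the board empty. Handing in.

```bash
python3 -c "
from cell import arm; print(arm.sign_off())"
```

```text
the job is handed in; nothing more can be done
None
```

All four caps are back on their own towers over the camshaft, and I handed the job in at about 24.4 s of the 96 s allowed. I lowered each cap until the wrist felt light contact (10–20 N), then opened the jaws and moved the gripper clear.

- **Position:** after release, the wrist camera put every cap within about 1 mm of its tower's centre. Each was square to the tower within about 0.5° and at its seated height, allowing for the roughly 1.5 mm the camera reads high.
- **Final views:** the last side picture shows the four caps flat on the towers in matching size order, with the board empty. The orange look-alike is where it was. I did not touch the turquoise one either, though it was outside the last pictures.
- **Not covered by the last check:** the narrow cap was out of the final wrist picture and the medium cap only partly in it. Both had measured well twice before that, and the side picture shows them seated.
- **Disagreement:** the top and wrist cameras differed by about 2 mm on the head's position. I used the wrist camera for both picking and placing.

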